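# Hang the thread ring gauges on the gauge hanger, marked faces outward

### The job

Take the green GO thread ring gauge and the red NO-GO thread ring gauge out of the pockets of the wooden rack and hang them through their bores on the gauge hanger, the green gauge on the green hook and the red gauge on the red hook, each with its painted, graduated face outward, towards the tip of its hook. Leave the yellow setting ring in its pocket and do not shift the magnifier stand, the cup or the caliper.

Things in the scene. Friction and masses are not known exactly. Their poses are not given: they have to be found in the camera images.
- go_gauge_center (a point): GO thread ring gauge, a steel ring standing on edge in a rack pocket; green graduated face, bare back, the rim painted green next to the marked face. The point is its centre, x is the bore axis and points out of the marked face. Outside diameter 84 mm, bore 34 mm, 16 mm thick, about 0.55 kg. From bore to outside the rim is 25 mm wide: pinch its two faces no deeper than 20 mm from the top.
- nogo_gauge_center (a point): NO-GO thread ring gauge, the same ring with red paint; in the rack its marked face looks the opposite way to the green one's. The point is its centre, x is the bore axis and points out of the marked face. Outside diameter 84 mm, bore 34 mm, 16 mm thick, about 0.55 kg. From bore to outside the rim is 25 mm wide: pinch its two faces no deeper than 20 mm from the top.
- setting_ring_center (a point): setting ring, the same size with yellow paint, a bystander that stays in its pocket. The point is its centre.
- rack: fixed hardwood block 112 (x) by 158 (y) by 54 mm high; origin at the centre of its underside. Pockets at y = -50, 0, +50 mm hold one ring each, in any order, standing on edge along x; each is 88 mm long, 18.5 mm wide, floor 10 mm up. So a ring's centre is 52 mm and its top 94 mm above the origin, the upper 40 mm stands free, 34 mm from the next ring.
- green_hook (a point): green hook, a level round bar 8 mm thick. The point is on the bar's axis, 45 mm in front of the crossbar; a gauge hung here has its centre 13 mm lower. Frame of the hanger: x from the tip back to the crossbar (outward is -x), z up. The level part runs from the crossbar to 40 mm in front of the point, then turns up to the tip.
- green_tip (a point): tip of the green hook: centre of its rounded end (4 mm radius), 48 mm in front of the green_hook point and 7 mm higher, so the hook's highest point is 11 mm above the bar's axis.
- red_hook (a point): red dipped hook, the same shape and frame, 100 mm from the green hook along -y of the hanger's frame.
- red_tip (a point): tip of the red hook, placed as for the green one.
- hanger: fixed gauge hanger; origin mid-width under its base, x from the hook tips back to the post. Base 140 by 170 by 12 mm (x -58 to +82 mm); 18 mm post at x = 54 mm; crossbar 134 mm long, 14 mm high, its front at x = 45 mm; hook axes 160 mm above the origin at y = +50 mm (green) and -50 mm (red). Nothing is higher than the hook tips (171 mm).
- magnifier: bystander: black bakelite magnifier stand, loose, origin under its round 92 mm base; with its tilted 100 mm lens ring at the top it fills a circle of 65 mm radius about the origin, up to 255 mm above it.
- cup: bystander: blue plastic sorting cup, loose and light, 76 mm across the rim, 90 mm high, origin under its base.
- caliper: bystander: silver vernier caliper lying flat, loose, 12 mm thick, 240 mm long along its y, jaws to -x; origin under the middle of its beam.
- slab: fixed polished granite slab 620 by 960 by 30 mm on the bench; origin under its centre; everything named here stands on it.
There are look-alikes about, which are no part of the job. Leave any orange or pink look-alike of the part that bears go_gauge_center alone.

How it is judged:
At the end, for the whole second after the job is handed in: Each gauge hangs at rest on the level part of the hook of its colour: centre within 40 mm of the hook point along the hook, 8 mm sideways, 7 to 19 mm below the bar's axis; axes within 0.25 rad; marked face towards the hook's tip (x of go_gauge_center in the frame of green_hook between -0.04 and 0.04 m and y of go_gauge_center in the frame of green_hook between -0.008 and 0.008 m and z of go_gauge_center in the frame of green_hook between -0.019 and -0.007 m and angle between the x axis of go_gauge_center and the x axis of green_hook, either way round below 0.25 rad and x of green_tip in the frame of go_gauge_center above 0.004 m and linear speed of each of go_gauge, nogo_gauge below 0.02 m/s and angular speed of each of go_gauge, nogo_gauge below 0.3 rad/s and x of nogo_gauge_center in the frame of red_hook between -0.04 and 0.04 m and y of nogo_gauge_center in the frame of red_hook between -0.008 and 0.008 m and z of nogo_gauge_center in the frame of red_hook between -0.019 and -0.007 m and angle between the x axis of nogo_gauge_center and the x axis of red_hook, either way round below 0.25 rad and x of red_tip in the frame of nogo_gauge_center above 0.004 m); the robot touches nothing.
It fails at once if the setting ring is moved more than 15 mm (distance of setting_ring_center from where it was at the start of the episode above 0.015 m).
It fails at once if the magnifier is shifted more than 15 mm or tipped (distance of magnifier from where it was at the start of the episode above 0.015 m or angle between magnifier's own z axis and vertical above 0.35 rad).
It fails at once if the cup is shifted more than 15 mm or tipped (distance of cup from where it was at the start of the episode above 0.015 m or angle between cup's own z axis and vertical above 0.35 rad).
It fails at once if the caliper is shifted more than 15 mm or tipped (distance of caliper from where it was at the start of the episode above 0.015 m or angle between caliper's own z axis and vertical above 0.35 rad).
It also fails if it takes over 72 s, if anything falls off the work surface, if the arm or the gripper's body presses on something with over 40 N, if the wrist force passes 120 N, or if a joint passes its speed limit or range.

### The arm

A 6-joint arm with a two-finger parallel gripper is mounted at the origin on the work surface. World frame = base frame: x ahead of the robot, y to its left, z up, the work surface at z = 0. Lengths are in m, angles in rad, forces in N, time in s.
With the tool pointing down it reaches from about 0.325 to 0.9 m from the base axis. Payload 6.1 kg.
Tool frame: the origin (TCP) lies midway between the tips of the shut fingers; the grasp point (between the pads) lies 19 mm behind it; z points along the fingers, y is the line along which they close (so a half turn about z gives the same grasp; the last joint's range is limited). The gripper opens to 85 mm and grips with 20 to 120 N. Pads are 22 mm wide; open, the fingers measure 114 mm over their backs; the gripper's body (76 mm by 85 mm) begins 54 mm behind the grasp point. The pads swing forward as they close: fully open they stand 13 mm farther back than shut.
Start: joints at [-1.245, 0.22, 1.526, -0, 1.395, -0.126], TCP at [0.273, -0.562, 0.231] pointing down, gripper open.
Joint ranges: [-2.98, 2.98], [-0.91, 2.08], [0.09, 2.57], [-1.24, 4.39], [0.2, 2.65], [-2.68, 2.68]. Speed limits (rad/s): [2.57, 2.57, 3.01, 3.14, 3.14, 3.14].

### API

Orientations are given as [roll, pitch, yaw] about the fixed x, y, z axes, in that order (R = Rz(yaw) Ry(pitch) Rx(roll)).
In Python, from plant import movep, move_l, set_joints, gripper_to, hold, inverse_kinematics, observe, get_image, get_calibration, Unreachable, job_done gives the robot as it stands. Calls block until the motion is done:
- movep(position, orientation): joint-space move of the TCP to a pose.
- move_l(position, feed=0.15, rotation=None, max_force=None): straight line of the TCP; rotation=None keeps the orientation; feed is the mean speed in m/s. With max_force (N) it stops when the force on the tool has changed by that much, and returns True; else False.
- set_joints(angles): joint-space move.
- gripper_to(opening, f_grip=None): finger opening in m; f_grip is the grip in N (None keeps the last); returns when the fingers have stopped.
- hold(seconds).
- inverse_kinematics(position, orientation): joint angles nearest the present ones, or None.
- observe(): the state.
- get_image(name): name is "scene" or "top" or "wrist"; returns (picture, depth): 420x560x3 uint8, red, green, blue; 420x560 float32, m along the optical axis (not along the pixel's ray), 0 where there is no reading.
- get_calibration(name): a dict with "intrinsics" (3x3 intrinsics, pixels), "world_from_camera" (4x4, takes a point from camera to world coordinates). Camera axes: x right, y down, z forward; pixel columns grow to the right and rows downward; lengths in m; the calibration is good to about 2 mm. A picture is of the moment at which its call begins: read the wrist's pose just before it. get_calibration takes no time and is no camera call; for the wrist camera it gives the pose at the moment of the call.
A pose or a line that the arm cannot do raises Unreachable and nothing moves.
- job_done(): hands the job in; it is judged then, once.
The state is a dict: "time_s": time; "q": joint angles; "joint_velocities": joint speeds; "joint_torque": joint torques, N m; "eef_pos": TCP position; "tcp_rot": TCP orientation; "ft_force": force on the tool from outside, world axes, zero at the start; "torque": the same for the moment, N m; "opening": finger opening in m; "grasp_force": force on a finger pad.
Only numpy, scipy, OpenCV 4.12 (cv2) and the standard library are available. Lean on these libraries where they do the work, as an engineer would, in place of code of your own. Each camera call takes 0.05 s, during which the arm holds its last target. There are 200 camera calls.

## Working session

There is one attempt and no reset: what is moved stays moved. The work goes in short steps, each a Python script; the robot and the scene stay as the last script left them, time stands still between calls to the robot, and variables do not carry over. Pictures are saved under pics/ and viewed, at most 10 in all, crops included, and the job is handed in when it is done.

```bash
mkdir -p pics; ls; python3 - <<'E'
from plant import *
import cv2,numpy as np
for n in("scene","top"):
    im,d=get_image(n); c=get_calibration(n)
    np.savez(n+".npz",im=im,d=d,K=c["intrinsics"],T=c["world_from_camera"])
    cv2.imwrite(f"pics/{n}0.png",im[...,::-1]); print(n,c)
print(observe())
E
```

```text
pics
scene {'intrinsics': array([[460.66533759,   0.        , 281.86485475],
       [  0.        , 460.66533759, 205.78711436],
       [  0.        ,   0.        ,   1.        ]]), 'world_from_camera': array([[-0.35345837,  0.65794027, -0.6649675 ,  1.25052584],
       [ 0.93544226,  0.24566106, -0.25416219,  0.42517017],
       [-0.00386692, -0.71187446, -0.70229609,  0.90940268],
       [ 0.        ,  0.        ,  0.        ,  1.        ]])}
top {'intrinsics': array([[390.41107396,   0.        , 277.08428133],
       [  0.        , 390.41107396, 207.87107326],
       [  0.        ,   0.        ,   1.        ]]), 'world_from_camera': array([[ 0.01790952, -0.99832203,  0.05506693,  0.43143235],
       [-0.99967099, -0.01889079, -0.01735101,  0.12698459],
       [ 0.01836216, -0.05473807, -0.9983319 ,  1.21201261],
       [ 0.        ,  0.        ,  0.        ,  1.        ]])}
{'time_s': 0.1, 'q': array([-1.24509377e+00,  2.21158080e-01,  1.52750610e+00, -6.42123278e-06,
        1.39470144e+00, -1.26109105e-01]), 'joint_velocities': array([-0.00059016, -0.00166115, -0.00198346,  0.00015403,  0.00031744,
        0.00119698]), 'joint_torque': array([ 1.85514044e-03, -4.98243392e+01, -3.90546834e+01, -1.60717291e-04,
        5.70703356e-03,  6.00630628e-06]), 'eef_pos': array([ 0.27268485, -0.56176627,  0.23029696]), 'tcp_rot': array([-3.13983298e+00, -2.16724672e-04,  4.51812603e-01]), 'ft_force': array([-0.0454926 ,  0.203892  ,  0.68117457]), 'torque': array([ 0.01466627,  0.02543732, -0.0228956 ]), 'grasp_force': 0.0, 'opening': 0.08553261212169565}
```

View pics/scene0.png

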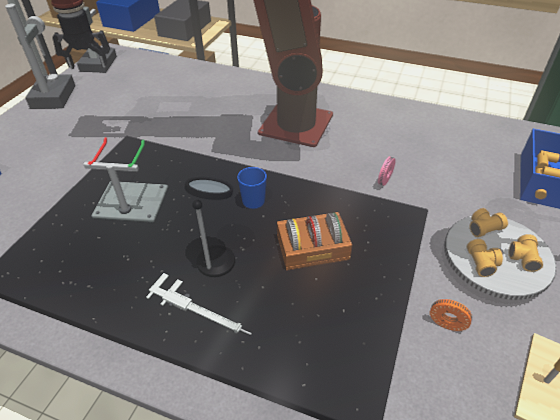

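View pics/top0.png

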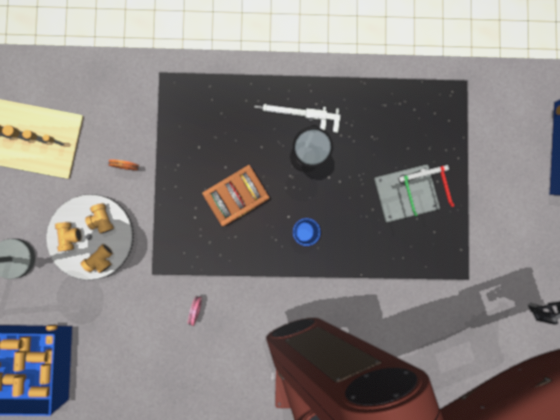

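The scene view shows the rack at (315,240) with yellow, red and green(?) rings, and the hanger at (130,190). The top view shows the rack at (236,195), the hanger at (410,190), the cup at (306,232) and the magnifier at (312,147). Next I'll measure by depth and zoom in on the rack and hanger.

```bash
cat > h.py <<'E'
import numpy as np,cv2
def cloud(f):
    z=np.load(f);d=z["d"];K=z["K"];T=z["T"]
    v,u=np.mgrid[:d.shape[0],:d.shape[1]]
    P=np.stack([(u-K[0,2])/K[0,0]*d,(v-K[1,2])/K[1,1]*d,d],-1)@T[:3,:3].T+T[:3,3]
    P[d==0]=np.nan
    return z["im"],P
E
python3 - <<'E'
from h import *
for n in("top","scene"):
    im,P=cloud(n+".npz"); hsv=cv2.cvtColor(im,cv2.COLOR_RGB2HSV); H,S,V=[hsv[...,i].astype(int) for i in range(3)]
    roi=np.zeros(H.shape,bool); hr=roi.copy(); cr=roi.copy(); mg=roi.copy()
    if n=="top": roi[160:230,195:275]=1; hr[155:230,370:460]=1; cr[215:250,285:325]=1;mg[125:168,290:336]=1
    else: roi[205:275,270:360]=1; hr[130:230,80:170]=1; cr[165:210,232:270]=1;mg[175:200,180:235]=1
    Z=P[...,2]
    m=roi&(Z>.075)&(Z<.092)
    print(n,"racktop",m.sum(),cv2.minAreaRect((P[m][:,:2]*1000).astype(np.float32)),np.median(Z[m]))
    m=roi&(Z>.1)&(Z<.13); print("rings",m.sum())
    for nm,hm in(("g",(H>40)&(H<85)),("r",(H<6)|(H>172)),("y",(H>20)&(H<36))):
        k=m&hm&(S>80)&(V>50)
        if k.sum(): print(" ring",nm,k.sum(),P[k].mean(0).round(4),P[k].min(0).round(3),P[k].max(0).round(3))
        k=hr&hm&(S>100)&(V>50)&(Z>.15)
        if k.sum()>4:
            q=P[k]; c=q.mean(0);_,_,w=np.linalg.svd(q[:,:2]-c[:2]); t=(q[:,:2]-c[:2])@w[0]
            print(" hook",nm,k.sum(),c.round(4),"dir",w[0].round(3),"ends",(c[:2]+np.outer([t.min(),t.max()],w[0])).round(3).tolist(),q[:,2].min().round(3),q[:,2].max().round(3))
    k=hr&(Z>.03)&(Z<.06); print("base",k.sum(),cv2.minAreaRect((P[k][:,:2]*1000).astype(np.float32)))
    k=hr&(Z>.17)&(S<60); print("bar",k.sum(),cv2.minAreaRect((P[k][:,:2]*1000).astype(np.float32)),np.median(Z[k]) if k.any() else 0)
    k=cr&(Z>.06)&(H>100)&(H<130)&(S>100); print("cup",P[k].mean(0).round(3),P[k].max(0).round(3),P[k].min(0).round(3))
    k=mg&(Z>.15);print("mag",k.sum(),P[k].mean(0).round(3),P[k].min(0).round(3),P[k].max(0).round(3))
a=cv2.imread("pics/scene0.png")[200:275,270:360]; b=cv2.imread("pics/scene0.png")[130:225,80:175]
a=cv2.resize(a,(480,400),interpolation=cv2.INTER_CUBIC);b=cv2.resize(b,(310,310),interpolation=cv2.INTER_CUBIC)
b=cv2.copyMakeBorder(b,0,90,0,0,cv2.BORDER_CONSTANT); cv2.imwrite("pics/z1.png",np.hstack([a,b]))
E
```

```text
top racktop 1552 ((530.144775390625, 227.97607421875), (112.25760650634766, 158.31472778320312), 32.53082275390625) 0.08441534485489155
rings 490
 hook g 80 [ 0.5304 -0.2381  0.1944] dir [-0.969 -0.247] ends [[0.578, -0.226], [0.478, -0.252]] 0.19 0.203
 ring r 58 [0.5304 0.2227 0.119 ] [0.502 0.204 0.102] [0.561 0.246 0.127]
 hook r 132 [ 0.555  -0.3358  0.1944] dir [-0.967 -0.255] ends [[0.606, -0.322], [0.503, -0.35]] 0.187 0.202
 ring y 35 [0.5542 0.1917 0.1209] [0.53  0.176 0.11 ] [0.578 0.209 0.127]
base 4550 ((553.892333984375, -312.9643249511719), (227.44198608398438, 280.083984375), 1.027339220046997)
bar 234 ((569.3267822265625, -262.78289794921875), (91.70339965820312, 151.68821716308594), 55.24160385131836) 0.19706569507550908
cup [0.428 0.016 0.102] [0.465 0.06  0.126] [ 0.392 -0.011  0.06 ]
mag 1305 [0.638 0.025 0.262] [ 0.591 -0.024  0.239] [0.692 0.074 0.289]
scene racktop 1659 ((529.2821655273438, 229.45281982421875), (116.41850280761719, 159.39987182617188), 32.370689392089844) 0.08445933275901829
rings 658
 ring g 7 [0.5124 0.2853 0.1189] [0.503 0.278 0.109] [0.525 0.293 0.127]
 hook g 84 [ 0.5283 -0.2381  0.195 ] dir [0.964 0.266] ends [[0.477, -0.252], [0.579, -0.224]] 0.188 0.203
 ring r 86 [0.5417 0.23   0.1158] [0.509 0.207 0.1  ] [0.567 0.247 0.127]
 hook r 95 [ 0.5528 -0.3349  0.1946] dir [0.966 0.258] ends [[0.5, -0.349], [0.607, -0.32]] 0.188 0.201
 ring y 48 [0.5639 0.1988 0.1178] [0.526 0.177 0.101] [0.586 0.213 0.126]
base 5340 ((478.16595458984375, -355.7254638671875), (436.151123046875, 254.5971221923828), 30.570980072021484)
bar 400 ((546.87060546875, -288.0065002441406), (112.24406433105469, 135.81338500976562), 16.311677932739258) 0.19433915260430423
cup [0.428 0.026 0.096] [0.466 0.063 0.125] [ 0.387 -0.011  0.06 ]
mag 876 [0.643 0.03  0.265] [ 0.591 -0.022  0.241] [0.685 0.076 0.288]
```

View pics/z1.png

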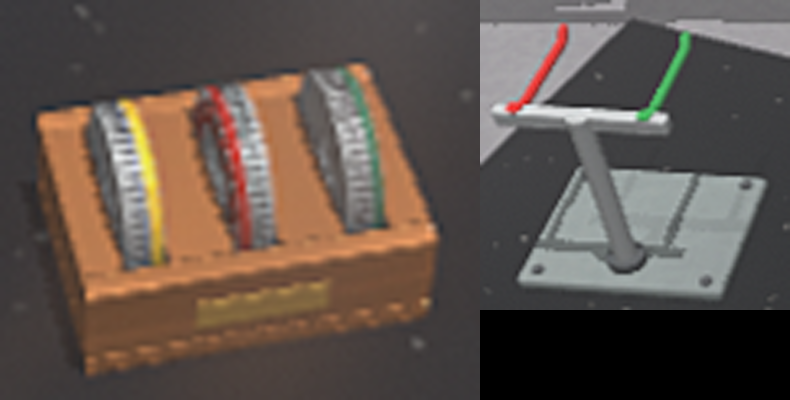

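The zoomed view shows yellow, red and green from left to right. Red's marked face looks toward yellow (rack -y) and green's looks outward (rack +y). The hooks point at the robot. I'll take one close wrist look over the rack.

```bash
cat >> h.py <<'E'
from plant import *
pi=np.pi
def rpy(y): return [pi,0,(np.radians(y)+pi)%(2*pi)-pi]
E
python3 - <<'E'
from h import *
gripper_to(.036,f_grip=70)
move_l([.273,-.5,.33],feed=.3)
move_l([.43,0,.33],feed=.35,rotation=rpy(32.4))
move_l([.49,.205,.33],feed=.3,rotation=rpy(32.4))
print(observe()["q"].round(2),observe()["time_s"])
c=get_calibration("wrist"); im,d=get_image("wrist")
np.savez("w1.npz",im=im,d=d,K=c["intrinsics"],T=c["world_from_camera"]); cv2.imwrite("pics/w1.png",im[...,::-1])
im,P=cloud("w1.npz");Z=P[...,2]
near=np.hypot(P[...,0]-.53,P[...,1]-.228)<.11
m=near&(Z>.078)&(Z<.09); R=cv2.minAreaRect((P[m][:,:2]*1000).astype(np.float32)); print(R,np.median(Z[m]))
m=near&(Z>.112)&(Z<.13); n,l=cv2.connectedComponents(m.astype(np.uint8))
for i in range(1,n):
    q=P[l==i]
    if len(q)>60: print(len(q),cv2.minAreaRect((q[:,:2]*1000).astype(np.float32)),np.percentile(q[:,2],98).round(4))
E
```

```text
[ 0.25 -0.05  1.64 -0.    1.56  1.25] 3.6833
((529.380859375, 227.6877899169922), (110.65122985839844, 158.92587280273438), 32.325809478759766) 0.08388023902026945
975 ((502.3238220214844, 270.13653564453125), (61.116905212402344, 16.831741333007812), 32.100364685058594) 0.1251
936 ((529.467041015625, 227.30323791503906), (61.16819763183594, 16.424123764038086), 31.893291473388672) 0.1253
1000 ((556.1790771484375, 186.0862274169922), (60.13441848754883, 17.033395767211914), 32.161399841308594) 0.1252
```

View pics/w1.png

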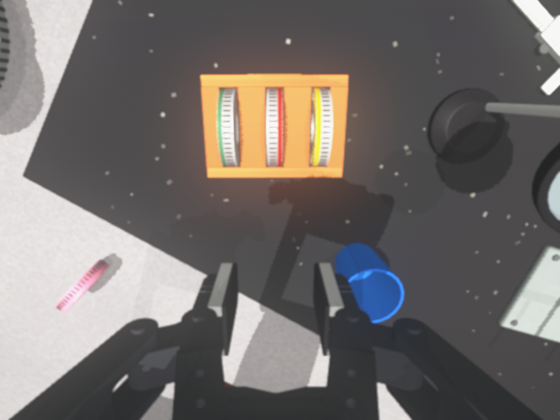

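The wrist view shows green (229,127), red (275,127) and yellow (322,127). The painted sides match what I saw before. Next I'll grasp green and carry it to the front of the green hook.

```bash
cat >> h.py <<'E'
A=15.2; ux=np.array([np.cos(np.radians(A)),np.sin(np.radians(A))])
HOOK={"g":np.array([.530,-.2377]),"r":np.array([.5555,-.3342])}
def pick(xy,yaw):
    move_l([*xy,.25],feed=.3,rotation=rpy(yaw)); move_l([*xy,.140],feed=.25)
    print("contact",move_l([*xy,.106],feed=.08,max_force=15),observe()["eef_pos"].round(4))
    gripper_to(0.0,f_grip=70); s=observe(); print("grip",s["opening"],s["grasp_force"],s["eef_pos"].round(4))
    move_l([*xy,.30],feed=.2); s=observe(); print("lift",s["opening"],s["ft_force"].round(1),s["time_s"])
def carry(k,back=.09,z=.30):
    move_l([.44,.03,z],feed=.3,rotation=rpy({"g":70,"r":-200}[k]))
    move_l([*(HOOK[k]-back*ux),z],feed=.3,rotation=rpy(A+90))
    s=observe(); print(s["eef_pos"].round(4),s["q"].round(2),s["time_s"])
def look(name,n):
    hold(.3); c=get_calibration(name); im,d=get_image(name)
    np.savez(n+".npz",im=im,d=d,K=c["intrinsics"],T=c["world_from_camera"]); cv2.imwrite(f"pics/{n}.png",im[...,::-1])
E
python3 - <<'E'
from h import *
pick([.5023,.2701],32.2); carry("g")
look("scene","s2"); look("wrist","w2")
a=cv2.imread("pics/s2.png")[60:260,60:260];a=cv2.resize(a,(420,420),interpolation=cv2.INTER_CUBIC)
b=cv2.resize(cv2.imread("pics/w2.png"),(380,285));b=cv2.copyMakeBorder(b,0,135,0,0,cv2.BORDER_CONSTANT); cv2.imwrite("pics/c2.png",np.hstack([a,b]))
im,P=cloud("s2.npz");t=observe()["eef_pos"]; 
r=np.linalg.norm(P-(t-[0,0,.025]),axis=-1)<.055
hsv=cv2.cvtColor(im,cv2.COLOR_RGB2HSV);m=r&(P[...,2]<t[2]-.03);q=P[m];print(len(q),q.mean(0).round(4),q.min(0).round(4),q.max(0).round(4))
E
```

```text
contact False [0.502  0.27   0.1054]
grip 0.014309735386490267 70.18727436316226 [0.5027 0.2704 0.1067]
lift 0.014311110595736285 [-0.8 -0.3 -5.6] 6.8333
[ 0.4434 -0.2601  0.2997] [-0.68 -0.08  1.72  0.    1.51 -0.95] 9.125
299 [ 0.4487 -0.2591  0.2556] [ 0.4269 -0.2979  0.2352] [ 0.4621 -0.2183  0.2699]
```

View pics/c2.png

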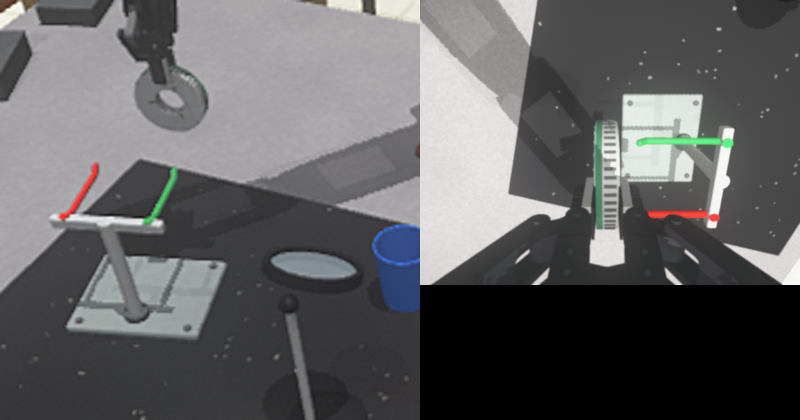

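Green is held with its painted face away from the crossbar, and the hooks are visible in the wrist view. I'll check the hook poses from this wrist picture before inserting.

```bash
python3 - <<'E'
from h import *
im,P=cloud("w2.npz");hsv=cv2.cvtColor(im,cv2.COLOR_RGB2HSV);H,S,V=[hsv[...,i].astype(int) for i in range(3)];Z=P[...,2]
for n,hm in(("g",(H>40)&(H<85)),("r",(H<6)|(H>172))):
    m=hm&(S>110)&(V>60)&(Z>.17)&(Z<.215)&(np.hypot(P[...,0]-HOOK[n][0],P[...,1]-HOOK[n][1])<.08)
    q=P[m]-[*HOOK[n],0]; L=q[:,:2]@ux; y=q[:,:2]@[-ux[1],ux[0]]
    b=(L>-.03)&(L<.03)
    print(n,m.sum(),"L",L.min().round(4),L.max().round(4),"y",np.median(y[b]).round(4),"slope",np.polyfit(L[b],y[b],1).round(4),"top",np.percentile(q[b,2],90).round(4),"max",q[:,2].max().round(4))
E
```

```text
g 1255 L -0.0562 0.0523 y -0.0015 slope [-0.0031 -0.0017] top 0.1943 max 0.2017
r 847 L -0.0362 0.0525 y 0.0002 slope [-0.0084 -0.0004] top 0.1942 max 0.2001
```

```bash
cat >> h.py <<'E'
def hang(k,dy=0,zc=.0247):
    n=np.array([-ux[1],ux[0]])*dy; p=HOOK[k]+n; a=p-.09*ux
    move_l([*a,.1935+zc],feed=.2)
    print("insert contact",move_l([*p,.1935+zc],feed=.08,max_force=10))
    print("lower contact",move_l([*p,.1773+zc],feed=.04,max_force=8),observe()["eef_pos"].round(4),observe()["ft_force"].round(1))
def release(k):
    gripper_to(.036); p=observe()["eef_pos"]; move_l([p[0],p[1],.30],feed=.15); print(observe()["time_s"])
E
python3 - <<'E'
from h import *
hang("g",-.001); look("scene","s3")
a=cv2.imread("pics/s3.png")[90:230,70:270]; cv2.imwrite("pics/c3.png",cv2.resize(a,(800,560),interpolation=cv2.INTER_CUBIC))
E
```

```text
insert contact False
lower contact True [ 0.5298 -0.2386  0.2014] [0.  0.4 6.1]
```

View pics/c3.png

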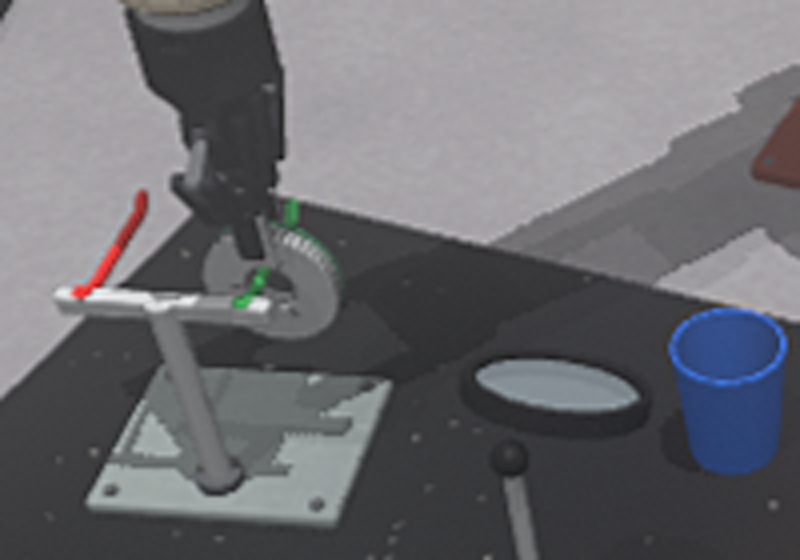

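The green bar passes through the bore of the ring at (270,285), and the ring rests on the bar. I'll release it, then fetch red.

```bash
python3 - <<'E'
from h import *
release("g"); look("wrist","w4")
move_l([.44,.03,.30],feed=.35,rotation=rpy(160))
move_l([.5294,.2273,.30],feed=.3,rotation=rpy(212.2))
pick([.5294,.2273],212.2); carry("r")
look("scene","s5")
a=cv2.imread("pics/s5.png")[60:260,60:260];a=cv2.resize(a,(420,420),interpolation=cv2.INTER_CUBIC)
b=cv2.resize(cv2.imread("pics/w4.png"),(380,285));b=cv2.copyMakeBorder(b,0,135,0,0,cv2.BORDER_CONSTANT); cv2.imwrite("pics/c5.png",np.hstack([a,b]))
E
```

```text
13.6167
contact False [0.5291 0.2272 0.1055]
grip 0.015032854100828386 69.6057096152299 [0.5297 0.2278 0.1067]
lift 0.014020373290483248 [-0.1  0.2 -4.7] 19.05
[ 0.4689 -0.3565  0.3   ] [-0.78  0.1   1.53  0.    1.51 -1.05] 21.5583
```

View pics/c5.png

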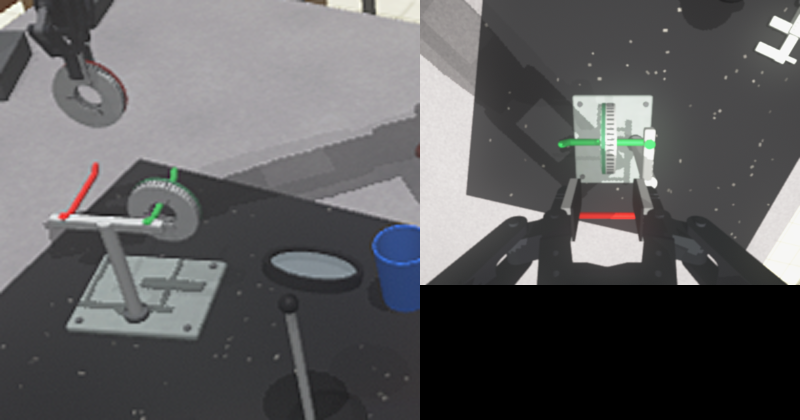

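Green hangs at mid-hook at (165,210), painted face outward. Red is held with its bare back toward the crossbar. I'll hang it now.

```bash
python3 - <<'E'
from h import *
hang("r"); gripper_to(.036); p=observe()["eef_pos"]; move_l([p[0],p[1],.36],feed=.15); move_l([.42,-.27,.36],feed=.25)
hold(1.5); print(observe()["time_s"])
look("scene","s6"); look("wrist","w6")
a=cv2.imread("pics/s6.png")[120:320,60:360];a=cv2.resize(a,(450,300),interpolation=cv2.INTER_CUBIC)
b=cv2.resize(cv2.imread("pics/w6.png"),(350,262));b=cv2.copyMakeBorder(b,0,38,0,0,cv2.BORDER_CONSTANT); cv2.imwrite("pics/c6.png",np.hstack([a,b]))
E
```

```text
insert contact False
lower contact True [ 0.5551 -0.3341  0.2014] [ 0.1 -0.8  5.1]
27.9833
```

View pics/c6.png

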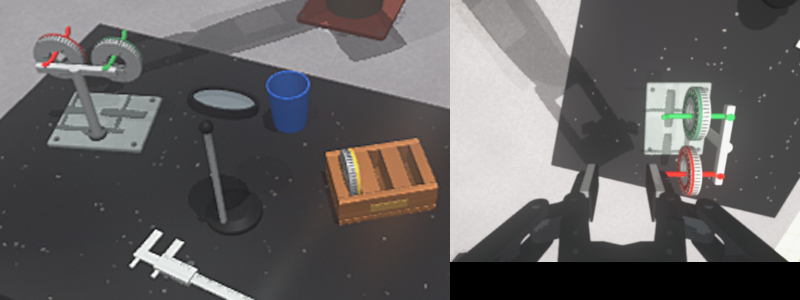

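Both gauges hang mid-hook with their painted faces outward. Only the yellow ring is left in the rack, and the bystanders look undisturbed.

```bash
python3 -c "
from plant import *
hold(1); print(job_done())"
```

```text
the job is handed in; nothing more can be done
None
```

The job is handed in at about 29 s: in the last pictures the green gauge hangs on the green hook and the red on the red hook, marked faces outward, with the setting ring and other bystanders undisturbed; no verdict was returned.

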